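# Unclamp a ball-mill jar

### The job

The mill jar strapped in its cradle has to be unclamped. With a fingertip against the knurled rim of the hand disc on top, roll it three full turns anticlockwise (seen from above), give or take a sixth of a turn, while the bar stays latched; then push the clamp bar round on its pivot until bar and disc are clear of the lid. Do not pinch the bar, leave the lid lying on the jar, and do not disturb the cup, mug, tub and brush around it.

Things in the scene. Friction and masses are not known exactly. Their poses are not given: they have to be found in the camera images.
- jar: Fixed. Cream porcelain ball-mill jar, 152 mm across, strapped on a bolted-down plywood base 190 mm square. Origin on the jar's axis at table level, z up. Its y axis runs along the latched clamp bar, from the hooked end to the pivot end; opening takes the hooked end to the jar's +x. Steel studs at y = +85 mm (pivot) and -85 mm (latch) have caps 22 mm across, topping out 215.5 mm over the table.
- lid: Loose. Cream porcelain lid 112 mm across, 12 mm thick, lying on the jar's neck with a plug in it. Origin at the centre of its underside, 168 mm above the table. A steel cup on its middle (7 mm high, 41 mm outside, 20 mm inside) holds the foot of the clamp screw: the bar cannot swing until the screw has been backed off about 2.3 turns.
- wheel_top (a point): Centre of the top face of the knurled aluminium hand disc, 94 mm in diameter, 18 mm thick, on the clamp screw over the middle of the bar: 233 mm above the table when clamped, rising 3 mm a turn. Underside 8 mm above the bar when clamped. A black index line runs radially on its top. It drags lightly (0.06 N m); a few newtons against the rim let a fingertip turn it.
- wheel (a joint): Angle of the hand disc about the vertical, rad: 0 clamped tight, growing as it is unscrewed, anticlockwise seen from above; three full turns read 18.85. It stays where it is left. Stop at 31.4.
- bar_end (a point): Middle of the top edge of the bar's free end, 207 mm above the table and 230 mm from the pivot; the last 49 mm stick out past the cap of the latch stud as a tail to push on. The bar is dark steel, 30 mm wide and 16 mm high (191 to 207 mm above the table). Its latch slot, 15 mm wide, opens towards the jar's -x; the stud stays behind when the bar swings.
- bar_pivot (a point): Point on the bar's pivot axis, at the height of the bar's top.
- bar (a joint): Swing of the clamp bar about its pivot, rad: 0 latched, growing anticlockwise seen from above as it opens, stop at 1.75. Bar and disc are clear of the lid from 1.3 on. It is stiff (0.6 N m, some 4 N at 0.15 m) and stays where it is left.
- pot: Bystander: white straight-sided ceramic cup, 80 mm across, 85 mm high, standing on a grey banding wheel (head 200 mm across, 158 mm above the table). Origin at the centre of its underside.
- mug: Bystander: white ceramic mug, 82 mm across, 92 mm high. Origin at the centre of its underside.
- tub: Bystander: blue glaze tub with white cap, 72 mm across, 85 mm high. Origin at the centre of its underside.
- brush: Bystander: glazing brush 200 mm long lying on the table. Origin on the table under its middle.

How it is judged:
On the way, in this order (a step that is already met when the one before it is completed fails the run):
1. the hand disc is unscrewed three turns (within a sixth) while the bar is still latched (value of joint wheel between 17.8 and 19.9 rad and value of joint bar below 0.12 rad), for 0.2 s.
2. the bar is swung clear of the lid (value of joint bar above 1.3 rad), for 0.2 s.
At the end, for the whole second after the job is handed in: The disc stands 2.83 to 3.17 turns from clamped, the bar is open by at least 1.3 rad (clear of the lid), both at rest, and the lid lies on the jar within 5 mm of where it was, flat (value of joint wheel between 17.8 and 19.9 rad and value of joint bar above 1.3 rad and velocity of joint bar between -0.05 and 0.05 rad/s and velocity of joint wheel between -0.05 and 0.05 rad/s and distance of lid from where it was at the start of the episode below 0.005 m and angle between lid's own z axis and vertical below 0.05 rad); the robot touches nothing.
It fails at once if the bar is pinched between the fingers (pressed on both edges at once) ((contact force between the fingers and bar_c0 above 1.5 N or contact force between the fingers and bar_c1 above 1.5 N) and contact force between the fingers and bar_c2 above 1.5 N).
It fails at once if the lid is lifted or shifted by more than 8 mm (distance of lid from where it was at the start of the episode above 0.008 m).
It fails at once if the cup, mug, tub or brush is moved by more than 20 mm (distance of any of pot, mug, tub, brush from where it was at the start of the episode above 0.02 m).
It also fails if it takes over 72 s, if anything falls off the work surface, if the arm or the gripper's body presses on something with over 40 N, if the wrist force passes 120 N, or if a joint passes its speed limit or range.

### The arm

A 6-joint arm with a two-finger parallel gripper is mounted at the origin on the work surface. World frame = base frame: x ahead of the robot, y to its left, z up, the work surface at z = 0. Lengths are in m, angles in rad, forces in N, time in s.
With the tool pointing down it reaches from about 0.2 to 0.875 m from the base axis. Payload 3.4 kg.
Tool frame: the origin (TCP) lies between the finger pads; the fingertips stand 8 mm ahead of it and the grasp point (between the pads) lies 11 mm behind it; z points along the fingers, y is the line along which they close (so a half turn about z gives the same grasp; the last joint's range is limited). The gripper opens to 94 mm and grips with 3 to 60 N. Pads are 16 mm wide; open, the fingers measure 119 mm over their backs; the gripper's body (75 mm by 177 mm) begins 78 mm behind the grasp point.
Start: joints at [1.189, 0.276, 1.505, -0, 1.361, -0.121], TCP at [0.148, 0.556, 0.192] pointing down, gripper open.
Joint ranges: [-2.89, 2.89], [-0.75, 2.08], [0.22, 2.7], [-1.18, 4.32], [0.11, 2.71], [-2.7, 2.7]. Speed limits (rad/s): [2.57, 2.57, 3.14, 3.14, 3.14, 3.14].

### API

Orientations are given as a rotation vector (axis times angle).
In Python, from workcell import arm gives the robot as it stands.
- The arm moves only by the tool send_rows, never from a script. Its argument "motion" is a list of rows, each a list of 3 entries, a list of its own where there are three numbers: the turn, a rotation vector about the tool's x, y, z in degrees, then the shift along the tool's x, y, z in cm, then the opening, from 0 (shut) to 1 (fully open). A call has 1 to 12 rows; each row shifts and turns the commanded pose from where the row before left it, along the tool's axes as they then stand; what a row does not reach is not made up. A row lasts 1/10 s, in which the tool goes at most 50 mm and 8.59 degrees, less where a joint would pass 70% of its speed; a pose out of reach is approached as far as the arm can. A call with a gripper value outside its range is refused whole. The fingers move at their own pace and stop on an object; "newtons" is the grip in N (left out, the last holds). Time passes only in rows, so rows that do not move let the fingers close. It gives the time, the measured TCP pose, the force, the opening and the grip force at its end, in the units of the state.
- arm.read_state(): the state, without advancing time (a new reading comes with each control period).
- arm.snapshot(name): name is "side" or "top" or "wrist"; returns (picture, depth): 480x640x3 uint8, red, green, blue; 480x640 float32, m along the optical axis (not along the pixel's ray), 0 where there is no reading.
- arm.camera_model(name): a dict with "vfov" (degrees; the focal length in pixels is half the picture's height over the tangent of half this angle, whatever the lens; pixels are square), "cx", "cy" (the principal point, pixels), "T" (4x4, takes a point from camera to world coordinates). Camera axes: x right, y down, z forward; pixel columns grow to the right and rows downward; lengths in m; the calibration is good to about 2 mm. A picture is of the moment at which its call begins: read the wrist's pose just before it. camera_model takes no time and is no camera call; for the wrist camera it gives the pose at the moment of the call.
- arm.close_job(): hands the job in; it is judged then, once.
Trained networks look in the newest picture that a camera, given by its name, has taken for a name from the list of things; names that differ only in an ending like _2 or _b are one class to them, and where a whole thing is asked for, a point or a joint stands for the part that bears it (a point fixed in the world has none). Each returns a list of dicts, best first, with "p" (0 to 1); they miss things now and then, are a little off and sometimes report something else, mostly with a low value. They report only what shows in the picture. A call takes as long as a camera call.
- arm.search_frame(camera, target): "rect" ([left, top, right, bottom] in pixels, round what is visible of it).
- arm.place_of(camera, target): "at" ([row, column] in pixels: a listed point, or the origin of a listed thing).
The state is a dict: "t": time; "joint_positions": joint angles; "joint_velocities": joint speeds; "tau": joint torques, N m; "tcp_pos": TCP position; "eef_rot": TCP orientation; "ft_force": force on the tool from outside, world axes, zero at the start; "wrist_torque": the same for the moment, N m; "finger_gap": finger opening in m; "grip_force": force on a finger pad.
Only numpy, scipy, OpenCV 4.12 (cv2) and the standard library are available. Lean on these libraries where they do the work, as an engineer would, in place of code of your own. Each camera call takes 0.05 s, during which the arm holds its last target. There are 200 camera calls.

## Working session

There is one attempt and no reset: what is moved stays moved. The work goes in short steps, Python scripts to look and compute and a tool call to move; the robot and the scene stay as the last step left them, time stands still between calls to the robot, and variables do not carry over. Pictures are saved under pics/ and viewed, at most 10 in all, crops included, and the job is handed in when it is done.

Besides the shell and the picture viewer there is one more tool, called after "Request:" as name(argument=value, ...), one argument or row to a line, values as JSON. send_rows: Moves the arm, as the interface text tells. Its arguments: {"type":"object","properties":{"motion":{"type":"array"},"newtons":{"type":"number"}},"required":["motion"]}

```bash
mkdir -p pics
cat > h.py <<'E'
import numpy as np, cv2
from workcell import arm
def ray(cam,rc,m=None):
    m=m or arm.camera_model(cam); f=240/np.tan(np.radians(m["vfov"])/2); T=np.array(m["T"])
    d=np.array([(rc[1]-m["cx"])/f,(rc[0]-m["cy"])/f,1.]); return T[:3,3],T[:3,:3]@d
def atz(cam,rc,z,m=None):
    o,d=ray(cam,rc,m); return o+d*(z-o[2])/d[2]
def tri(a,b):
    (o1,d1),(o2,d2)=a,b; A=np.stack([d1,-d2],1); s=np.linalg.lstsq(A,o2-o1,rcond=None)[0]
    p,q=o1+s[0]*d1,o2+s[1]*d2; return (p+q)/2,np.linalg.norm(p-q)
E
cat > a.py <<'E'
from h import *
np.set_printoptions(precision=4,suppress=True)
print(arm.read_state())
im={}
for c in("side","top","wrist"):
    p,d=arm.snapshot(c); im[c]=d; cv2.imwrite(f"pics/{c}0.png",p[:,:,::-1]); m=arm.camera_model(c);print(c,m["vfov"],m["cx"],m["cy"],np.array(m["T"]).tolist())
for n in("jar","lid","wheel_top","bar_end","bar_pivot","pot","mug","tub","brush"):
    r={}
    for c in("top","side"):
        q=arm.place_of(c,n)
        if q:
            r[c]=ray(c,q[0]["at"]); a=q[0]["at"]; i,j=int(a[0]),int(a[1])
            dd=im[c][min(max(i,0),479),min(max(j,0),639)]; o,v=r[c]
            print(n,c,np.round(a,1),round(q[0]["p"],2),"depthpt",o+v*dd)
    if len(r)==2: print("   tri",*tri(r["top"],r["side"]))
E
python3 a.py
```

```text
{'t': 0.0, 'joint_positions': array([ 1.189 ,  0.2766,  1.5061, -0.    ,  1.3607, -0.121 ]), 'joint_velocities': array([-0.0011,  0.001 , -0.0025, -0.0009,  0.0008,  0.0004]), 'tau': array([ -0.0009, -40.4566, -23.723 ,   0.07  ,   0.0343,  -0.0001]), 'tcp_pos': array([0.1481, 0.555 , 0.1915]), 'eef_rot': array([-0.4085, -3.1145,  0.0027]), 'ft_force': array([-0.0637, -0.0494, -0.242 ]), 'wrist_torque': array([ 0.0006, -0.037 , -0.0224]), 'grip_force': 0.0, 'finger_gap': 0.09407073252284108}
side 50.7965933865328 319.6224300798522 243.82065189132481 [[0.9555991607296853, -0.18154029001669375, 0.23210637025591405, 0.20775308620418428], [-0.2944484775443883, -0.6188017468892416, 0.7282750113237542, -0.9361562010517877], [0.011416570610855473, -0.7642823569515897, -0.6447806919938048, 1.0202984738004874], [0.0, 0.0, 0.0, 1.0]]
top 54.195394782717806 317.7893833207042 244.9517592506571 [[-0.020972338800055508, -0.9938489768674398, 0.10873992911896836, 0.34708256639891905], [-0.9996796751776349, 0.019304617229956866, -0.01636700309595963, 0.04380736572181768], [0.01416714657205139, -0.109
[... 1308 characters left out ...]
6
pot top [217.7 154.9] 0.86 depthpt [0.5832 0.4919 0.1622]
pot side [153.3 295. ] 0.72 depthpt [0.5654 0.4637 0.1863]
   tri [0.577  0.4897 0.1708] 0.009549235888568727
mug top [213.6 452.6] 0.66 depthpt [ 0.6055 -0.4221  0.0099]
mug side [419.5 418.6] 0.75 depthpt [ 0.5752 -0.4661  0.0832]
   tri [ 0.6072 -0.4249  0.0012] 0.00039862065944968575
tub top [279.7 453.3] 0.74 depthpt [ 0.3887 -0.3911  0.0821]
tub side [442.2 329.2] 0.85 depthpt [ 0.39   -0.4475  0.0584]
   tri [ 0.396  -0.4172  0.0002] 0.010100962779818262
brush top [288.6 232.6] 0.73 depthpt [0.3767 0.2904 0.0246]
brush side [242.1 253.9] 0.86 depthpt [0.3797 0.2819 0.0003]
   tri [ 0.3795  0.296  -0.0112] 0.004221291640769203
```

View pics/top0.png

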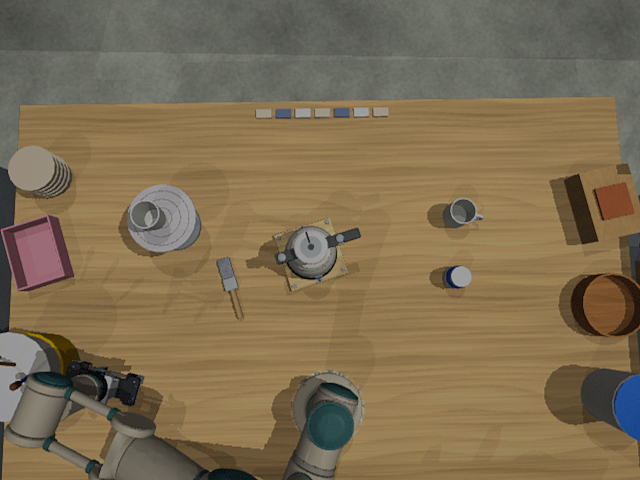

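View pics/side0.png

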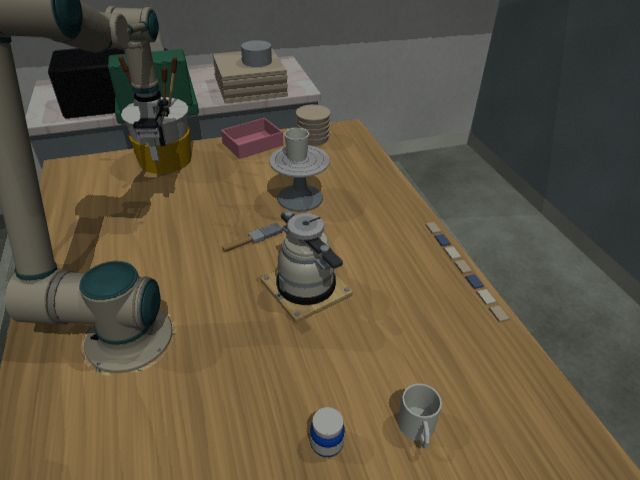

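The top view shows the disc at (310,245), the bar's free end at (357,234) and the pivot at (281,258). The side view agrees with this. The pivot-to-end distance comes to 231 mm, which matches the 230 mm given.

Request:
send_rows(
  motion=[
    [[0,0,0],[0,0,-4.7],0],
    [[0,0,0],[0,0,-4.7],0],
    [[0,0,0],[0,0,-4.6],0],
    [[0,0,0],[-3.5,-3.1,0],0],
    [[0,0,0],[-3.5,-3.1,0],0],
    [[0,0,0],[-3.5,-3.1,0],0],
    [[0,0,0],[-3.5,-3.1,0],0],
    [[0,0,0],[-3.5,-3.1,0],0],
    [[0,0,0],[-3.5,-3.1,0],0],
    [[0,0,0],[-3.5,-3.1,0],0],
    [[0,0,0],[-3.5,-3.1,0],0],
    [[0,0,0],[-3.5,-3.1,0],0],
  ],
  newtons=20,
)

```text
t: 2.25
tcp_pos: [0.3813, 0.2031, 0.3327]
eef_rot: [0.408, 3.114, 0.001]
ft_force: [0.4, 0.8, -0.1]
finger_gap: 0.0022
grip_force: 0.0
```

Request:
send_rows(
  motion=[
    [[0,0,0],[-3.5,-3.1,0],0],
    [[0,0,0],[-3.5,-3.1,0],0],
    [[0,0,0],[-3.5,-3.1,0],0],
    [[0,0,8.5],[0,0,0],0],
    [[0,0,8.5],[0,0,0],0],
    [[0,0,8.5],[0,0,0],0],
    [[0,0,8.5],[0,0,0],0],
    [[0,0,8.5],[0,0,0],0],
    [[0,0,8.5],[0,0,0],0],
    [[0,0,8.5],[0,0,0],0],
    [[0,0,8.5],[0,0,0],0],
    [[0,0,8.5],[0,0,0],0],
  ],
)

```text
t: 3.45
tcp_pos: [0.4581, 0.0879, 0.3324]
eef_rot: [2.256, 2.186, 0.0]
ft_force: [-0.4, 0.4, -0.0]
finger_gap: 0.0003
grip_force: 0.0
```

Request:
send_rows(
  motion=[
    [[0,0,8.5],[0,0,0],0],
    [[0,0,8.5],[0,0,0],0],
    [[0,0,8.5],[0,0,0],0],
    [[0,0,8.5],[0,0,0],0],
    [[0,0,8.5],[0,0,0],0],
    [[0,0,8.5],[0,0,0],0],
    [[0,0,8.5],[0,0,0],0],
    [[0,0,8.5],[0,0,0],0],
    [[0,0,5],[0,0,0],0],
    [[0,0,0],[0,0,0],0],
    [[0,0,0],[0,0,0],0],
  ],
)

```text
t: 4.55
tcp_pos: [0.4581, 0.0879, 0.3324]
eef_rot: [-3.112, -0.428, -0.0]
ft_force: [0.5, 0.6, 0.5]
finger_gap: 0.0004
grip_force: 0.0
```

```bash
cat > w.py <<'E'
from h import *
import sys
from scipy.spatial.transform import Rotation as Ro
np.set_printoptions(precision=4,suppress=True)
s=arm.read_state(); print(s["t"],s["tcp_pos"],s["joint_positions"],s["ft_force"],s["finger_gap"]); print(Ro.from_rotvec(s["eef_rot"]).as_matrix())
p,d=arm.snapshot("wrist"); m=arm.camera_model("wrist"); cv2.imwrite(f"pics/{sys.argv[1]}.png",p[:,:,::-1])
np.savez(f"pics/{sys.argv[1]}.npz",d=d,T=m["T"])
for n,z in(("wheel_top",.233),("bar_end",.207),("bar_pivot",.207),("lid",.168)):
    for q in arm.place_of("wrist",n)[:2]:
        a=q["at"];o,v=ray("wrist",a,m);print(n,np.round(a,1),round(q["p"],2),atz("wrist",a,z,m),"depth",o+v*d[int(a[0])%480,int(a[1])%640])
# disc top from depth: circle fit
f=240/np.tan(np.radians(m["vfov"])/2);T=np.array(m["T"]);v,u=np.mgrid[:480,:640]
P=np.stack([(u-m["cx"])/f*d,(v-m["cy"])/f*d,d],-1)@T[:3,:3].T+T[:3,3]
M=(np.abs(P[...,2]-.234)<.012)&(d>0)&(np.hypot(P[...,0]-.482,P[...,1]-.044)<.065)
M=cv2.morphologyEx(M.astype(np.uint8),cv2.MORPH_OPEN,np.ones((5,5)))
c=max(cv2.findContours(M,0,2)[0],key=cv2.contourArea); hull=cv2.convexHull(c)[:,0]
print("disc z",np.median(P[...,2][M>0])); X=np.array([atz("wrist",(b,a),np.median(P[...,2][M>0]),m)[:2] for a,b in hull])
print("circle",cv2.minEnclosingCircle(X.astype(np.float32)),X.mean(0))
E
python3 w.py w1
```

```text
4.55 [0.4581 0.0879 0.3324] [0.0401 0.0586 1.4394 0.0001 1.6435 1.3374] [0.5145 0.6276 0.4969] 0.00036299291215784765
[[ 0.9628  0.27    0.0001]
 [ 0.27   -0.9628  0.0001]
 [ 0.0001 -0.0001 -1.    ]]
wheel_top [218.6 386.8] 0.64 [0.4826 0.0432 0.233 ] depth [0.4826 0.0432 0.2329]
bar_end [206.6 558.1] 0.95 [ 0.5272 -0.0973  0.207 ] depth [ 0.5303 -0.2308 -0.0011]
bar_pivot [215.3 282.8] 0.6 [0.4582 0.1227 0.207 ] depth [0.4597 0.1223 0.2141]
lid [216.4 385.1] 0.69 [0.4752 0.0314 0.168 ] depth [0.4839 0.045  0.233 ]
disc z 0.23182858355904312
circle ((0.4836438000202179, 0.043766312301158905), 0.04693200811743736) [0.4832 0.0424]
```

View pics/w1.png

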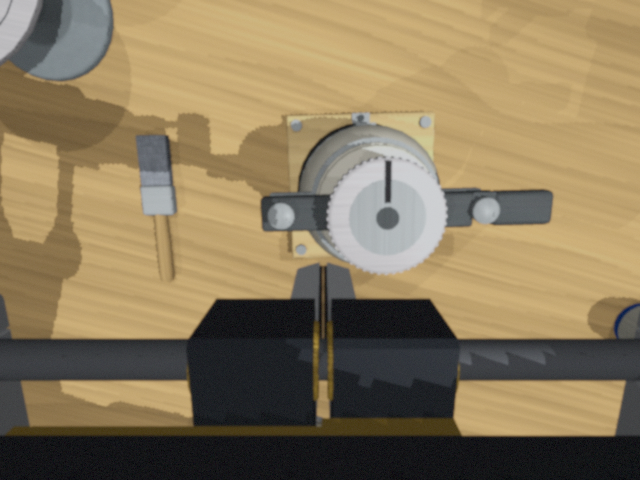

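The wrist view shows the disc centre at (387,217) with its index line pointing up (jar +x). The bar is nearly level across the picture, from (263,213) to (551,206). The fitted disc radius is 46.9 mm and its top is at z = 0.232, both consistent with the text. The tool axes line up with the jar, so I'm going down on the robot side of the rim.

Request:
send_rows(
  motion=[
    [[0,0,0],[-2.7,2.5,0],0],
    [[0,0,0],[-2.7,2.4,0],0],
    [[0,0,0],[0,0,3.4],0],
    [[0,0,0],[0,0,3.4],0],
    [[0,0,0],[0,0,3.4],0],
    [[0,0,0],[0.7,0,0],0],
    [[0,0,0],[0,0,0],0],
  ],
)

```text
t: 5.5
tcp_pos: [0.4273, 0.0282, 0.231]
eef_rot: [-3.113, -0.426, -0.001]
ft_force: [0.6, -0.3, 0.4]
finger_gap: 0.0006
grip_force: 0.0
```

Request:
send_rows(
  motion=[
    [[0,0,0],[0.2,0,0],0],
    [[0,0,0],[0,0,0],0],
  ],
)

```text
t: 5.7
tcp_pos: [0.4298, 0.0286, 0.2322]
eef_rot: [3.112, 0.426, 0.006]
ft_force: [-0.4, -0.2, -0.4]
finger_gap: 0.0006
grip_force: 0.0
```

Request:
send_rows(
  motion=[
    [[0,0,0],[0.2,0,0],0],
    [[0,0,0],[0,0,0],0],
  ],
)

```text
t: 5.9
tcp_pos: [0.4306, 0.0292, 0.2311]
eef_rot: [3.112, 0.425, 0.003]
ft_force: [-0.3, -0.9, 0.4]
finger_gap: 0.0005
grip_force: 0.0
```

Request:
send_rows(
  motion=[
    [[0,0,0],[0.15,0,0],0],
    [[0,0,0],[0,0,0],0],
  ],
)

```text
t: 6.1
tcp_pos: [0.4315, 0.0296, 0.2305]
eef_rot: [-3.113, -0.425, -0.001]
ft_force: [-0.2, 0.1, -0.7]
finger_gap: 0.0006
grip_force: 0.0
```

Request:
send_rows(
  motion=[
    [[0,0,0],[0.15,0,0],0],
    [[0,0,0],[0,0,0],0],
  ],
)

```text
t: 6.3
tcp_pos: [0.4329, 0.0299, 0.2303]
eef_rot: [-3.113, -0.425, -0.0]
ft_force: [-1.2, 0.1, -0.3]
finger_gap: 0.0005
grip_force: 0.0
```

Request:
send_rows(
  motion=[
    [[0,0,0],[0.1,0,0],0],
    [[0,0,0],[0,0,0],0],
  ],
)

```text
t: 6.5
tcp_pos: [0.4338, 0.0302, 0.2303]
eef_rot: [-3.113, -0.425, -0.0]
ft_force: [-0.2, 1.2, -0.2]
finger_gap: 0.0001
grip_force: 0.0
```

Request:
send_rows(
  motion=[
    [[0,0,0],[0.1,0,0],0],
    [[0,0,0],[0,0,0],0],
  ],
)

```text
t: 6.7
tcp_pos: [0.4348, 0.0305, 0.2303]
eef_rot: [-3.113, -0.425, -0.0]
ft_force: [0.6, 0.3, 0.2]
finger_gap: 0.0003
grip_force: 0.0
```

Request:
send_rows(
  motion=[
    [[0,0,0],[0.1,0,0],0],
    [[0,0,0],[0,0,0],0],
  ],
)

```text
t: 6.9
tcp_pos: [0.4358, 0.0308, 0.2304]
eef_rot: [-3.113, -0.425, -0.0]
ft_force: [0.1, 0.6, -0.6]
finger_gap: 0.0003
grip_force: 0.0
```

Request:
send_rows(
  motion=[
    [[0,0,0],[0.05,0,0],0],
    [[0,0,0],[0,0,0],0],
  ],
)

```text
t: 7.1
tcp_pos: [0.4362, 0.0309, 0.2304]
eef_rot: [-3.113, -0.425, -0.0]
ft_force: [-0.3, -0.2, -0.2]
finger_gap: 0.0005
grip_force: 0.0
```

```bash
python3 w.py w2
```

```text
7.1 [0.4362 0.0309 0.2304] [-0.0888  0.0434  1.7007  0.0001  1.3974  1.2104] [-0.2654 -0.1846 -0.1829] 0.0005302488182796619
[[ 0.9634  0.2682  0.0001]
 [ 0.2682 -0.9634  0.0001]
 [ 0.0001 -0.     -1.    ]]
wheel_top [186.7 326.4] 0.62 [0.4819 0.0416 0.233 ] depth [0.4819 0.0416 0.2329]
bar_end [172.7 587.6] 0.72 [ 0.5255 -0.0971  0.207 ] depth [ 0.5498 -0.2389 -0.0017]
disc z 0.23185287058972148
circle ((0.48329591751098633, 0.04302539676427841), 0.04633883014321327) [0.486  0.0414]
```

View pics/w2.png

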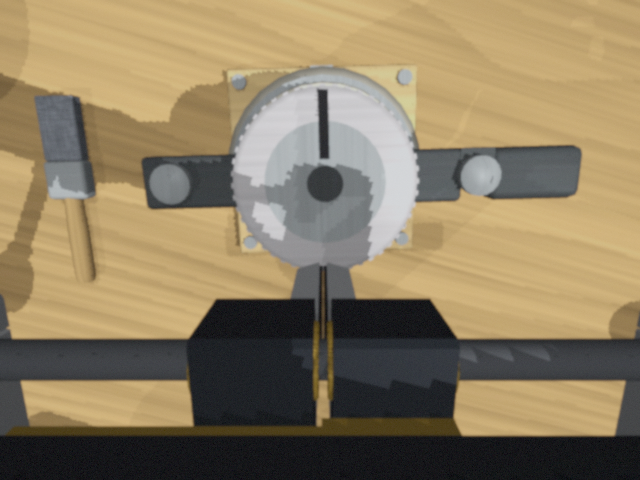

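The fingertip, at about (322,267), is just short of the rim. I'll keep easing in until there's contact.

Request:
send_rows(
  motion=[
    [[0,0,0],[0.1,0,0],0],
    [[0,0,0],[0,0,0],0],
  ],
)

```text
t: 7.55
tcp_pos: [0.4372, 0.0311, 0.2304]
eef_rot: [-3.113, -0.425, -0.0]
ft_force: [0.7, 0.1, -0.3]
finger_gap: 0.0002
grip_force: 0.0
```

Request:
send_rows(
  motion=[
    [[0,0,0],[0.1,0,0],0],
    [[0,0,0],[0,0,0],0],
  ],
)

```text
t: 7.75
tcp_pos: [0.4382, 0.0314, 0.2304]
eef_rot: [-3.113, -0.425, -0.0]
ft_force: [-0.4, 0.0, -0.7]
finger_gap: 0.0006
grip_force: 0.0
```

Request:
send_rows(
  motion=[
    [[0,0,0],[0.1,0,0],0],
    [[0,0,0],[0,0,0],0],
  ],
)

```text
t: 7.95
tcp_pos: [0.4392, 0.0317, 0.2303]
eef_rot: [-3.113, -0.425, -0.0]
ft_force: [0.3, 0.0, -0.6]
finger_gap: 0.0003
grip_force: 0.0
```

```bash
cat > d.py <<'E'
from h import *
import sys
from scipy.spatial.transform import Rotation as Ro
np.set_printoptions(precision=1,suppress=True,linewidth=150)
s=arm.read_state(); R=Ro.from_rotvec(s["eef_rot"]).as_matrix()
p,d=arm.snapshot("wrist"); m=arm.camera_model("wrist")
for r in range(225,300,5):
  L=[]
  for c in (308,322,338):
    o,v=ray("wrist",(r,c),m); P=o+v*d[r,c]; L.append(np.r_[(R.T@(P-s["tcp_pos"]))[:2],P[2]]*1e3)
  print(r,*L)
cv2.imwrite("pics/w3.png",cv2.resize(p[200:320,240:400,::-1],None,fx=4,fy=4))
E
python3 d.py
```

```text
225 [ 27.4  -7.4 231.9] [ 27.3  -0.3 231.7] [ 27.4   7.8 232.3]
230 [ 24.8  -7.4 231.8] [ 24.9  -0.3 232.4] [ 24.8   7.8 232. ]
235 [ 22.2  -7.4 232.1] [ 22.3  -0.3 232.5] [ 22.5   7.8 233.2]
240 [ 19.5  -7.5 231.7] [ 19.7  -0.3 232.3] [ 19.6   7.9 232.2]
245 [ 17.2  -7.4 233.1] [ 17.   -0.3 232.1] [ 17.2   7.8 233. ]
250 [ 14.1  -7.5 231.2] [ 14.1  -0.3 231.2] [ 14.1   7.9 231.4]
255 [ 11.6  -7.5 232. ] [ 11.3  -0.3 231. ] [ 11.3   8.  231. ]
260 [  8.6  -7.6 230.9] [  8.8  -0.3 231.4] [  8.5   8.  230.8]
265 [ 10.8  -7.  246.3] [  5.9  -0.3 231. ] [  6.4   7.9 232.5]
270 [ 10.5  -6.8 253. ] [  9.5  -0.3 249.8] [ 11.    7.1 254.5]
275 [ 11.   -6.4 261.4] [  9.   -0.3 255.5] [ 10.5   6.8 260. ]
280 [ 11.   -6.2 267.7] [  6.8  -0.3 256.3] [ 10.6   6.6 266.6]
285 [ 10.6  -6.  272.6] [  4.8  -0.3 257.3] [ 11.    6.3 273.7]
290 [ 10.6  -5.8 278.2] [  2.1  -0.3 256.7] [ 10.7   6.1 278.5]
295 [ 10.9  -5.6 284.1] [  0.1  -0.3 257.6] [ 11.    5.9 284.5]
```

View pics/w3.png

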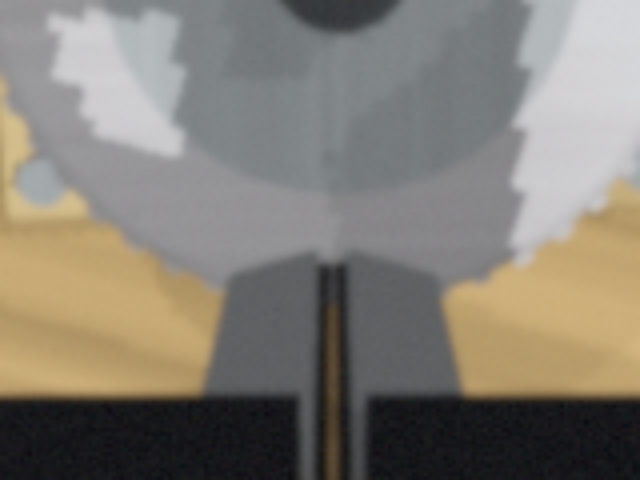

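```bash
cat > e.py <<'E'
from h import *
np.set_printoptions(precision=1,suppress=True,linewidth=170)
z=np.load("pics/w1.npz"); d=z["d"]; m=dict(arm.camera_model("wrist")); m["T"]=z["T"]
R=np.array([[.9628,.27,0],[.27,-.9628,0],[0,0,-1]]); t=np.array([.4581,.0879,.3324])
for r in range(256,300,3):
  L=[]
  for c in (297,304,311,317,330,338,345,350):
    o,v=ray("wrist",(r,c),m); L.append((R.T@(o+v*d[r,c]-t))*1e3)
  print(r,*L)
T=np.array(m["T"]);f=240/np.tan(np.radians(m["vfov"])/2)
for q in [(8,0,8),(8,13,8),(0,0,8),(8,0,0),(8,0,-11)]:
  P=T[:3,:3].T@(R@np.array(q)/1e3+t-T[:3,3]); print(q,"row",m["cy"]+f*P[1]/P[2],"col",m["cx"]+f*P[0]/P[2])
E
python3 e.py
```

```text
256 [-82.  -35.6 315.6] [-82.1 -25.9 316.1] [-82.4 -16.3 317.1] [-82.4  -8.  316.9] [-82.3  10.  316.6] [-39.1  15.  169.4] [-19.5  17.9 102.6] [-19.   21.8 101.1]
259 [-91.3 -36.8 332.3] [-92.  -26.9 334.3] [-91.8 -16.9 333.9] [-91.7  -8.3 333.3] [-92.2  10.4 335. ] [-55.4  16.8 213. ] [-22.   17.9 102.6] [-21.5  21.8 101. ]
262 [-96.4 -37.  334.3] [-96.  -26.9 332.9] [-96.1 -16.9 333.3] [-96.1  -8.3 333.1] [-96.2  10.3 333.4] [-96.5  21.9 334.4] [-96.5  31.9 334.2] [-24.5  21.9 102.5]
265 [-100.2  -36.9  332. ] [-100.6  -27.   333.3] [ 10.6  -5.5 -15. ] [ 10.6  -2.6 -15. ] [ 10.5   3.6 -14.9] [-100.9   21.9  333.9] [-100.8   31.9  333.6] [-101.    39.1  334. ]
268 [-105.2  -37.1  333.5] [ 10.9  -8.6 -20.5] [ 11.2  -5.3 -21.4] [ 11.   -2.6 -20.8] [ 10.7   3.5 -20.2] [ 10.8   7.3 -20.3] [ 10.8  10.6 -20.2] [-106.1   39.4  336. ]
271 [ 10.9 -11.6 -24.9] [ 10.7  -8.5 -24.5] [ 11.   -5.2 -25.4] [ 11.2  -2.5 -26. ] [ 10.8   3.4 -24.6] [ 11.    7.1 -25.4] [ 10.8  10.3 -24.9] [-109.8   39.2  333.4]
274 [ 11.1 -11.3 -29.6] [ 11.3  -8.2 -30.2] [ 11.1  -5.1 -29.6] [ 10.8  -2.4 -28.9] [ 10.9  
[... 961 characters left out ...]
11.1  -2.1 -51. ] [ 10.4   3.  -49.5] [ 10.8   6.1 -50.5] [ 10.6   8.9 -49.9] [ 10.6  10.8 -49.9]
295 [ 10.6  -9.8 -52.9] [ 10.8  -7.1 -53.4] [ 10.6  -4.4 -52.8] [ 10.8  -2.1 -53.5] [ 10.6   2.9 -52.9] [ 10.7   6.  -53.3] [ 10.9   8.6 -53.8] [ 10.7  10.6 -53.3]
298 [ 11.4  -9.5 -57.8] [ 11.2  -6.9 -57.3] [ 10.8  -4.3 -56.4] [ 10.3  -2.1 -55.1] [ 10.9   2.8 -56.7] [ 10.9   5.9 -56.7] [ 10.9   8.5 -56.7] [ 10.5  10.4 -55.8]
(8, 0, 8) row 256.5888877255872 col 322.5248928463766
(8, 13, 8) row 256.5525455893647 col 346.4963971331375
(0, 0, 8) row 270.63702251386565 col 322.5500310839071
(8, 0, 0) row 260.93904436389823 col 322.5159683149686
(8, 0, -11) row 267.5074073164668 col 322.5024930389399
```

The wrist depth shows that the shut fingers end about 13 mm *behind* the TCP, because the linkage draws them in. That puts the tips above the disc at present. I'll back out, go 21 mm lower and come in again.

Request:
send_rows(
  motion=[
    [[0,0,0],[-2.0,0,0],0],
    [[0,0,0],[0,0,2.1],0],
    [[0,0,0],[0.7,0,0],0],
    [[0,0,0],[0,0,0],0],
    [[0,0,0],[0,0,0],0],
  ],
)

```text
t: 8.5
tcp_pos: [0.4272, 0.0282, 0.2098]
eef_rot: [3.113, 0.426, 0.0]
ft_force: [0.2, 0.1, -0.5]
finger_gap: 0.0006
grip_force: 0.2
```

Request:
send_rows(
  motion=[
    [[0,0,0],[0.15,0,0],0],
    [[0,0,0],[0,0,0],0],
  ],
)

```text
t: 8.7
tcp_pos: [0.4273, 0.0283, 0.2097]
eef_rot: [3.112, 0.426, -0.003]
ft_force: [-4.0, -1.5, 2.9]
finger_gap: 0.0006
grip_force: 1.9
```

Request:
send_rows(
  motion=[
    [[0,0,0],[0.15,0,0],0],
    [[0,0,0],[0,0,0],0],
  ],
)

```text
t: 8.9
tcp_pos: [0.4275, 0.0283, 0.2096]
eef_rot: [3.112, 0.425, -0.006]
ft_force: [-5.8, -2.3, 4.7]
finger_gap: 0.0003
grip_force: 3.3
```

Request:
send_rows(
  motion=[
    [[0,0,0],[0.1,0,0],0],
    [[0,0,0],[0,0,0],0],
  ],
)

```text
t: 9.1
tcp_pos: [0.4281, 0.0282, 0.2096]
eef_rot: [3.111, 0.425, -0.007]
ft_force: [-6.5, -3.6, 5.5]
finger_gap: 0.0006
grip_force: 3.7
```

Contact is at X ≈ -58 mm (finger half-width about 11 mm), with roughly 2.5 N/mm of stiffness. Next I'll plan an orbit at fixed orientation and write a detector for the index line.

```bash
cat > plan.py <<'E'
import numpy as np
hx,hy,r=11.,11.5,44.7
def orbit():
    P=[]
    def arc(a,sx,sy):
        for k in range(1,11):
            t=np.radians(a+9*k); P.append((r*np.cos(t)+sx*hx,r*np.sin(t)+sy*hy))
    def line(p,q):
        for k in(1,2,3): P.append(tuple(np.array(p)+(np.array(q)-p)*k/3))
    arc(180,-1,-1); line((-hx,-r-hy),(hx,-r-hy)); arc(270,1,-1); line((r+hx,-hy),(r+hx,hy))
    arc(0,1,1); line((hx,r+hy),(-hx,r+hy)); arc(90,-1,1); line((-r-hx,hy),(-r-hx,-hy))
    return P
P=[(-55.1,-1),(-r-hx,-6),(-r-hx,-11.5)]+orbit(); P=np.round(np.array(P)/.5)*.05
D=np.diff(np.vstack([[-5.5,0],P]),axis=0)
print([[round(float(a),2)+0.,round(float(-b),2)+0.] for a,b in D])
E
python3 plan.py
cat > idx.py <<'E'
from h import *
import sys
def index(show=None,C=(.4836,.0438),turns=0.,n=1):
    s=arm.read_state(); z=.232+.003*turns
    for cam in("wrist","top"):
        p,d=arm.snapshot(cam); m=arm.camera_model(cam); T=np.array(m["T"]); f=240/np.tan(np.radians(m["vfov"])/2)
        g=cv2.cvtColor(p,cv2.COLOR_RGB2GRAY); best=[]
        if cam=="top": C_=C
        for a in range(0,360,3):
            v=[]
            for r in np.linspace(.018,.040,12):
                t=np.radians(a-15.6+31.2) # 0 = jar +x
                P=np.array([C[0]+r*np.cos(t),C[1]+r*np.sin(t),z]); q=T[:3,:3].T@(P-T[:3,3])
                i,j=m["cy"]+f*q[1]/q[2],m["cx"]+f*q[0]/q[2]
                i,j=int(round(i)),int(round(j))
                if 0<=i<480 and 0<=j<640 and abs(d[i,j]-q[2])<.006: v.append(g[i,j])
            best.append((np.mean(v) if len(v)>6 else 999,a))
        vis=sum(b[0]<999 for b in best)/len(best); best.sort(); print(cam,"visible %.2f"%vis,[(a,round(float(g))) for g,a in best[:5]])
        if show: cv2.imwrite(f"pics/{show}_{cam}.png",p[:,:,::-1])
    print(round(s["t"],2),s["tcp_pos"],s["ft_force"])
if __name__=="__main__": index(turns=float(sys.argv[1]),show=sys.argv[2] if len(sys.argv)>2 else None)
E
python3 idx.py 0
```

```text
[[0.0, 0.1], [-0.05, 0.5], [0.0, 0.55], [0.05, 0.7], [0.15, 0.7], [0.25, 0.65], [0.4, 0.6], [0.45, 0.5], [0.5, 0.45], [0.6, 0.4], [0.65, 0.25], [0.7, 0.15], [0.7, 0.05], [0.75, 0.0], [0.7, 0.0], [0.75, 0.0], [0.7, -0.05], [0.7, -0.15], [0.65, -0.25], [0.6, -0.4], [0.5, -0.45], [0.45, -0.5], [0.4, -0.6], [0.25, -0.65], [0.15, -0.7], [0.05, -0.7], [0.0, -0.75], [0.0, -0.8], [0.0, -0.75], [-0.05, -0.7], [-0.15, -0.7], [-0.25, -0.65], [-0.4, -0.6], [-0.45, -0.5], [-0.5, -0.45], [-0.6, -0.4], [-0.65, -0.25], [-0.7, -0.15], [-0.7, -0.05], [-0.75, 0.0], [-0.7, 0.0], [-0.75, 0.0], [-0.7, 0.05], [-0.7, 0.15], [-0.65, 0.25], [-0.6, 0.4], [-0.5, 0.45], [-0.45, 0.5], [-0.4, 0.6], [-0.25, 0.65], [-0.15, 0.7], [-0.05, 0.7], [0.0, 0.75], [0.0, 0.8], [0.0, 0.75]]
wrist visible 1.00 [(0, 46), (3, 49), (357, 86), (219, 127), (213, 127)]
top visible 0.00 [(0, 999), (3, 999), (6, 999), (9, 999), (12, 999)]
9.1 [0.42813461 0.02822481 0.20963459] [-6.45765171 -3.61141446  5.51477242]
```

The index detector reads 0–3° on the unturned disc. Rolling the first stretch now.

Request:
send_rows(
  motion=[
    [[0,0,0],[0,0.1,0],0],
    [[0,0,0],[-0.05,0.5,0],0],
    [[0,0,0],[0,0.55,0],0],
    [[0,0,0],[0.05,0.7,0],0],
    [[0,0,0],[0.15,0.7,0],0],
    [[0,0,0],[0.25,0.65,0],0],
    [[0,0,0],[0.4,0.6,0],0],
    [[0,0,0],[0.45,0.5,0],0],
  ],
)

```text
t: 10.0
tcp_pos: [0.4533, -0.0102, 0.2097]
eef_rot: [3.11, 0.425, -0.003]
ft_force: [-5.1, -3.3, 2.5]
finger_gap: 0.0007
grip_force: 2.5
```

```bash
python3 idx.py 0.1
```

```text
wrist visible 1.00 [(60, 30), (63, 33), (57, 67), (66, 125), (270, 129)]
top visible 0.12 [(66, 16), (69, 34), (63, 45), (72, 92), (60, 113)]
10.0 [ 0.45334299 -0.01024894  0.2097497 ] [-5.13770293 -3.31244744  2.54587265]
```

There's no slip: 61° measured against 59° expected. I'll continue round.

Request:
send_rows(
  motion=[
    [[0,0,0],[0.5,0.45,0],0],
    [[0,0,0],[0.6,0.4,0],0],
    [[0,0,0],[0.65,0.25,0],0],
    [[0,0,0],[0.7,0.15,0],0],
    [[0,0,0],[0.7,0.05,0],0],
    [[0,0,0],[0.75,0,0],0],
    [[0,0,0],[0.7,0,0],0],
    [[0,0,0],[0.75,0,0],0],
    [[0,0,0],[0.7,-0.05,0],0],
    [[0,0,0],[0.7,-0.15,0],0],
    [[0,0,0],[0.65,-0.25,0],0],
    [[0,0,0],[0.6,-0.4,-0.05],0],
  ],
)

```text
t: 11.3
tcp_pos: [0.5334, 0.0085, 0.21]
eef_rot: [3.112, 0.425, 0.003]
ft_force: [0.5, -3.1, 0.1]
finger_gap: 0.0007
grip_force: 1.3
```

Request:
send_rows(
  motion=[
    [[0,0,0],[0.5,-0.45,0],0],
    [[0,0,0],[0.45,-0.5,0],0],
    [[0,0,0],[0.4,-0.6,0],0],
    [[0,0,0],[0.25,-0.65,0],0],
    [[0,0,0],[0.15,-0.7,0],0],
    [[0,0,0],[0.05,-0.7,-0.05],0],
  ],
)

```text
t: 11.9
tcp_pos: [0.5395, 0.049, 0.2102]
eef_rot: [-3.112, -0.425, 0.001]
ft_force: [1.1, 0.1, -0.3]
finger_gap: 0.0004
grip_force: 0.4
```

```bash
python3 idx.py 0.6
```

```text
wrist visible 0.00 [(0, 999), (3, 999), (6, 999), (9, 999), (12, 999)]
top visible 1.00 [(234, 33), (237, 39), (231, 86), (240, 90), (228, 114)]
11.9 [0.53952935 0.04895405 0.21019305] [ 1.08060713  0.11853506 -0.28255208]
```

Request:
send_rows(
  motion=[
    [[0,0,0],[-0.2,-0.3,0],0],
    [[0,0,0],[0,-0.5,0],0],
    [[0,0,0],[0,-0.75,0],0],
    [[0,0,0],[0,-0.75,0],0],
    [[0,0,0],[-0.05,-0.7,0],0],
    [[0,0,0],[-0.15,-0.7,0],0],
    [[0,0,0],[-0.25,-0.65,0],0],
    [[0,0,0],[-0.4,-0.6,0],0],
    [[0,0,0],[-0.45,-0.5,0],0],
    [[0,0,0],[-0.5,-0.45,0],0],
  ],
)

```text
t: 13.0
tcp_pos: [0.5039, 0.1003, 0.2104]
eef_rot: [-3.111, -0.425, 0.0]
ft_force: [2.9, 3.6, 1.4]
finger_gap: -0.0
grip_force: 1.9
```

Request:
send_rows(
  motion=[
    [[0,0,0],[-0.6,-0.4,0],0],
    [[0,0,0],[-0.65,-0.25,0],0],
    [[0,0,0],[-0.7,-0.15,0],0],
    [[0,0,0],[-0.7,-0.05,-0.05],0],
  ],
)

```text
t: 13.4
tcp_pos: [0.4749, 0.1019, 0.2108]
eef_rot: [-3.109, -0.425, 0.003]
ft_force: [0.5, 5.1, 1.5]
finger_gap: 0.0003
grip_force: 2.6
```

```bash
python3 idx.py 0.95
```

```text
wrist visible 0.59 [(357, 62), (0, 63), (354, 81), (84, 124), (81, 138)]
top visible 0.17 [(222, 118), (225, 118), (219, 120), (231, 124), (228, 125)]
13.4 [0.47489909 0.10186885 0.21083636] [0.48927144 5.1035767  1.53285677]
```

Request:
send_rows(
  motion=[
    [[0,0,0],[-0.75,0,0],0],
    [[0,0,0],[-0.7,0,0],0],
    [[0,0,0],[-0.75,0,0],0],
    [[0,0,0],[-0.7,0.05,0],0],
    [[0,0,0],[-0.7,0.15,0],0],
    [[0,0,0],[-0.6,0.25,0],0],
    [[0,0,0],[-0.55,0.4,0],0],
    [[0,0,0],[-0.45,0.45,0],0],
    [[0,0,0],[-0.45,0.5,-0.05],0],
  ],
)

```text
t: 14.4
tcp_pos: [0.4264, 0.0673, 0.2109]
eef_rot: [-3.112, -0.425, 0.003]
ft_force: [-1.1, 1.7, -0.8]
finger_gap: -0.0002
grip_force: 0.7
```

Request:
send_rows(
  motion=[
    [[0,0,0],[-0.35,0.6,0],0],
    [[0,0,0],[-0.25,0.65,0],0],
    [[0,0,0],[-0.15,0.7,0],0],
    [[0,0,0],[-0.05,0.7,0],0],
    [[0,0,0],[0,0.75,0],0],
    [[0,0,0],[0,0.8,0],0],
    [[0,0,0],[0,0.75,-0.05],0],
  ],
)

```text
t: 15.1
tcp_pos: [0.4316, 0.0167, 0.2116]
eef_rot: [3.112, 0.425, -0.005]
ft_force: [-4.5, 0.4, 0.2]
finger_gap: 0.0006
grip_force: 2.1
```

```bash
python3 idx.py 1.4
```

```text
wrist visible 1.00 [(126, 26), (123, 28), (129, 82), (120, 98), (225, 125)]
top visible 0.00 [(0, 999), (3, 999), (6, 999), (9, 999), (12, 999)]
15.1 [0.43156832 0.01667073 0.21160879] [-4.45833516  0.43671346  0.16590344]
```

Request:
send_rows(
  motion=[
    [[0,0,0],[0.05,0.7,0],0],
    [[0,0,0],[0.15,0.7,0],0],
    [[0,0,0],[0.25,0.65,0],0],
    [[0,0,0],[0.4,0.6,0],0],
    [[0,0,0],[0.45,0.5,0],0],
    [[0,0,0],[0.5,0.45,0],0],
    [[0,0,0],[0.6,0.4,0],0],
    [[0,0,0],[0.65,0.25,0],0],
    [[0,0,0],[0.7,0.15,0],0],
    [[0,0,0],[0.7,0.05,0],0],
    [[0,0,0],[0.75,0,0],0],
    [[0,0,0],[0.7,0,-0.05],0],
  ],
)

```text
t: 16.4
tcp_pos: [0.5046, -0.0121, 0.2126]
eef_rot: [3.107, 0.424, 0.006]
ft_force: [-0.2, -4.7, -2.5]
finger_gap: 0.0006
grip_force: 2.8
```

Request:
send_rows(
  motion=[
    [[0,0,0],[0.7,0,0],0],
    [[0,0,0],[0.7,-0.1,0],0],
    [[0,0,0],[0.65,-0.2,0],0],
    [[0,0,0],[0.6,-0.25,0],0],
    [[0,0,0],[0.55,-0.4,0],0],
    [[0,0,0],[0.5,-0.45,0],0],
    [[0,0,0],[0.4,-0.5,0],0],
    [[0,0,0],[0.35,-0.6,0],0],
    [[0,0,0],[0.25,-0.65,0],0],
    [[0,0,0],[0.15,-0.7,0],0],
    [[0,0,0],[0.05,-0.7,-0.05],0],
  ],
)

```text
t: 17.5
tcp_pos: [0.539, 0.0496, 0.2133]
eef_rot: [-3.111, -0.425, -0.008]
ft_force: [5.6, -0.5, -2.7]
finger_gap: 0.0005
grip_force: 2.3
```

```bash
python3 idx.py 1.9
```

```text
wrist visible 0.00 [(0, 999), (3, 999), (6, 999), (9, 999), (12, 999)]
top visible 1.00 [(12, 22), (15, 36), (9, 51), (18, 82), (6, 98)]
17.5 [0.53903299 0.04958475 0.21330891] [ 5.59662775 -0.51770251 -2.65618785]
```

Request:
send_rows(
  motion=[
    [[0,0,0],[0,-0.75,0],0],
    [[0,0,0],[0,-0.75,0],0],
    [[0,0,0],[0,-0.8,0],0],
    [[0,0,0],[-0.05,-0.7,0],0],
    [[0,0,0],[-0.15,-0.7,0],0],
    [[0,0,0],[-0.25,-0.65,0],0],
    [[0,0,0],[-0.4,-0.55,0],0],
    [[0,0,0],[-0.45,-0.5,0],0],
    [[0,0,0],[-0.5,-0.45,0],0],
    [[0,0,0],[-0.6,-0.4,0],0],
    [[0,0,0],[-0.65,-0.25,-0.05],0],
  ],
)

```text
t: 18.7
tcp_pos: [0.4885, 0.1035, 0.2134]
eef_rot: [-3.111, -0.425, 0.002]
ft_force: [2.3, 4.5, 0.2]
finger_gap: 0.0003
grip_force: 2.2
```

Request:
send_rows(
  motion=[
    [[0,0,0],[-0.7,-0.1,0],0],
    [[0,0,0],[-0.7,-0.05,0],0],
  ],
)

```text
t: 18.9
tcp_pos: [0.4737, 0.1017, 0.2133]
eef_rot: [-3.109, -0.425, 0.004]
ft_force: [0.0, 6.0, 3.9]
finger_gap: 0.0003
grip_force: 2.8
```

```bash
python3 idx.py 2.3 s4
```

```text
wrist visible 0.59 [(84, 127), (81, 143), (75, 146), (78, 147), (72, 148)]
top visible 0.14 [(177, 122), (216, 124), (195, 125), (192, 126), (225, 128)]
18.9 [0.47371538 0.10171962 0.21334017] [0.02468417 5.9869631  3.91102543]
```

Request:
send_rows(
  motion=[
    [[0,0,0],[0,-1.5,0],0],
    [[0,0,0],[0,0,-4.8],0],
    [[0,0,0],[-1.45,3.1,0],0],
    [[0,0,0],[-1.45,3.1,0],0],
    [[0,0,0],[-1.45,3.1,0],0],
    [[0,0,0],[-1.45,3.0,0],0],
    [[0,0,0],[0,0,0],0],
  ],
)

```text
t: 19.7
tcp_pos: [0.4455, -0.0232, 0.2605]
eef_rot: [3.112, 0.417, -0.01]
ft_force: [0.2, -0.0, -0.2]
finger_gap: 0.0007
grip_force: 0.0
```

```bash
python3 idx.py 2.3 s5; python3 w.py w5 | tail -4
```

```text
wrist visible 1.00 [(138, 25), (141, 32), (135, 64), (132, 106), (144, 112)]
top visible 0.26 [(84, 105), (81, 109), (78, 123), (75, 141), (72, 144)]
19.7 [ 0.44550826 -0.02316383  0.26050374] [ 0.18492959 -0.02613874 -0.23669428]
bar_end [156.8 472.5] 0.61 [ 0.53   -0.0942  0.207 ] depth [ 0.5447 -0.1721  0.0006]
bar_pivot [321.1 613.6] 0.17 [ 0.4508 -0.2281  0.207 ] depth [ 0.4098 -0.3789  0.044 ]
disc z 0.23919060237276862
circle ((0.484819233417511, 0.043246179819107056), 0.04656501114368439) [0.4854 0.041 ]
```

View pics/s5_wrist.png

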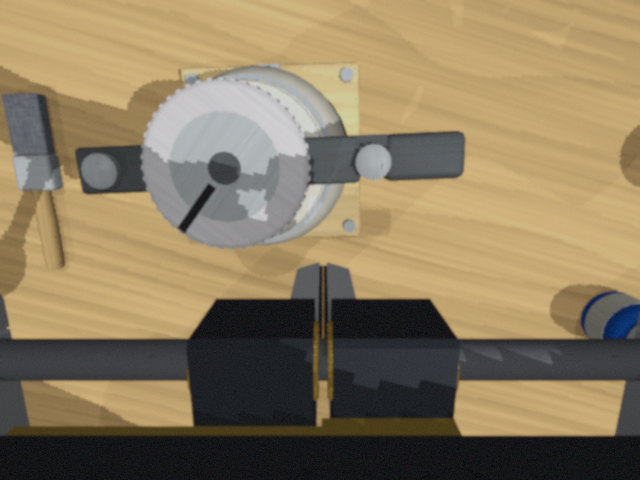

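The disc is at about 860° (two turns plus 140°): the index runs from (222,168) to (182,230), and the disc top has risen 7.4 mm. The bar is still latched at (373,161). About 220° remain, which I'll do on the sides that don't push the bar open.

Request:
send_rows(
  motion=[
    [[0,0,0],[0,0,4.6],0],
    [[0,0,0],[1.2,-1.05,0],0],
    [[0,0,0],[0.6,0.4,0],0],
    [[0,0,0],[0.6,0.4,0],0],
    [[0,0,0],[0.65,0.25,0],0],
    [[0,0,0],[0.7,0.15,0],0],
    [[0,0,0],[0.7,0.05,0],0],
    [[0,0,0],[0.75,0,0],0],
    [[0,0,0],[0.7,0,0],0],
  ],
)

```text
t: 20.95
tcp_pos: [0.5067, -0.0103, 0.2139]
eef_rot: [3.102, 0.426, -0.005]
ft_force: [1.8, -11.6, -7.5]
finger_gap: 0.0007
grip_force: 5.7
```

```bash
python3 idx.py 2.5
```

```text
wrist visible 0.53 [(351, 132), (0, 132), (348, 132), (357, 132), (3, 133)]
top visible 0.28 [(225, 53), (222, 57), (228, 87), (219, 101), (252, 112)]
20.95 [ 0.50665256 -0.01034589  0.21394933] [  1.80913682 -11.64945122  -7.4567363 ]
```

Request:
send_rows(
  motion=[
    [[0,0,0],[0.7,0.15,0],0],
    [[0,0,0],[0.7,-0.05,0],0],
    [[0,0,0],[0.65,-0.15,0],0],
    [[0,0,0],[0.6,-0.25,0],0],
    [[0,0,0],[0.55,-0.4,0],0],
    [[0,0,0],[0.45,-0.45,0],0],
    [[0,0,0],[0.4,-0.5,0],0],
    [[0,0,0],[0.35,-0.6,0],0],
    [[0,0,0],[0.25,-0.65,0],0],
    [[0,0,0],[0.1,-0.7,0],0],
    [[0,0,0],[0.05,-0.7,0],0],
  ],
)

```text
t: 22.15
tcp_pos: [0.5463, 0.0494, 0.2152]
eef_rot: [3.111, 0.426, 0.014]
ft_force: [8.3, 1.0, -6.0]
finger_gap: 0.0008
grip_force: 4.1
```

```bash
python3 idx.py 2.8
```

```text
wrist visible 0.00 [(0, 999), (3, 999), (6, 999), (9, 999), (12, 999)]
top visible 1.00 [(348, 31), (351, 52), (354, 78), (342, 109), (345, 109)]
22.15 [0.54625689 0.04944207 0.21523887] [ 8.25324361  0.98578676 -5.96453305]
```

Request:
send_rows(
  motion=[
    [[0,0,0],[2.0,0,0],0],
    [[0,0,0],[0,0,-4.5],0],
    [[0,0,0],[0,0,-4.5],0],
    [[0,0,0],[-4.5,1.5,0],0],
    [[0,0,0],[-4.5,1.5,0],0],
    [[0,0,0],[-4.5,1.5,0],0],
    [[0,0,0],[0,0,0],0],
  ],
)

```text
t: 22.95
tcp_pos: [0.4381, -0.0266, 0.306]
eef_rot: [3.112, 0.422, -0.003]
ft_force: [1.0, -0.6, -0.1]
finger_gap: 0.0003
grip_force: 0.0
```

```bash
python3 idx.py 3.0 s6; python3 w.py w6
python3 - <<'E'
from h import *
for n,z in(("bar_end",.207),("bar_pivot",.207)):
    for c in("top","side"):
        q=arm.place_of(c,n)
        if q: print(n,c,q[0]["p"],atz(c,q[0]["at"],z))
E
```

```text
wrist visible 1.00 [(351, 62), (348, 86), (354, 95), (87, 136), (96, 136)]
top visible 0.33 [(348, 37), (351, 64), (87, 100), (90, 103), (93, 104)]
22.95 [ 0.43810912 -0.02656894  0.30595124] [ 0.98099182 -0.58664867 -0.10650011]
23.05 [ 0.4424 -0.0251  0.3058] [-0.2146  0.0245  1.5383  0.0006  1.5772  1.0851] [-0.1221  0.4332  0.6485] 0.000316971700542521
[[ 0.9635  0.2678  0.0017]
 [ 0.2678 -0.9635  0.0003]
 [ 0.0017  0.0002 -1.    ]]
wheel_top [145.9 236.4] 0.78 [0.4917 0.0488 0.233 ] depth [0.4923 0.0468 0.2425]
bar_end [125.2 445.5] 0.74 [ 0.5454 -0.0896  0.207 ] depth [ 0.5729 -0.1489 -0.0015]
bar_end [147.4 237.9] 0.63 [0.4894 0.053  0.207 ] depth [0.4916 0.0457 0.2423]
bar_pivot [161.9 135.6] 0.83 [0.4587 0.1242 0.207 ] depth [0.4598 0.1212 0.2136]
bar_pivot [127.2 445.3] 0.26 [ 0.5441 -0.0899  0.207 ] depth [ 0.5706 -0.1496 -0.0019]
disc z 0.24047804424224106
circle ((0.4909364879131317, 0.045030105859041214), 0.04664865881204605) [0.4923 0.0466]
bar_end side 0.96 [ 0.51678437 -0.09229086  0.207     ]
bar_pivot top 0.6 [0.45653581 0.12332657 0.207     ]
bar_pivot side 0.55 [0.46313896 0.1342909  0.207     ]
```

View pics/s6_wrist.png

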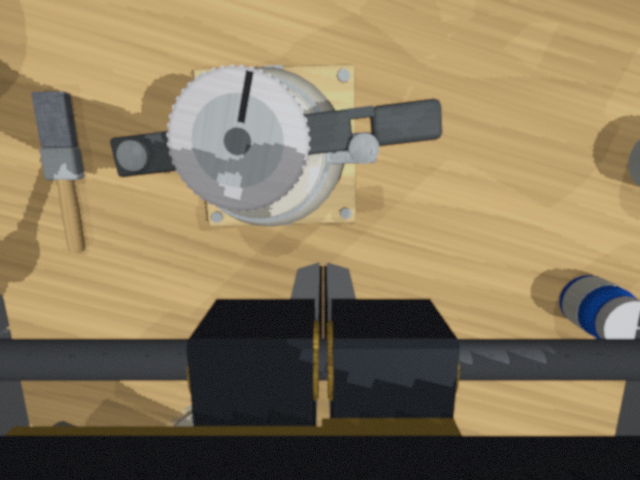

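The index reads about -10° and the disc top has risen 8.7 mm, so the disc is near 1065° (18.6 rad). However, the slot has crept off the stud at (362,148), so the bar has opened about 0.09 rad. I'll nudge the tail back to latched, to be sure step 1 counts.

Request:
send_rows(
  motion=[
    [[0,0,0],[3.95,2.25,0],0],
    [[0,0,0],[3.95,2.25,0],0],
    [[0,0,0],[3.95,2.25,0],0],
    [[0,0,0],[0,0,4.05],0],
    [[0,0,0],[0,0,4.05],0],
    [[0,0,0],[0,0,4.05],0],
    [[0,0,0],[-0.8,0,0],0],
    [[0,0,0],[-0.5,0,0],0],
    [[0,0,0],[-0.5,0,0],0],
    [[0,0,0],[0,0,0],0],
  ],
)

```text
t: 24.5
tcp_pos: [0.5588, -0.064, 0.1867]
eef_rot: [3.111, 0.424, 0.009]
ft_force: [0.3, 0.8, 0.4]
finger_gap: 0.0005
grip_force: 0.4
```

Request:
send_rows(
  motion=[
    [[0,0,0],[-0.4,0,0],0],
    [[0,0,0],[-0.3,0,0],0],
    [[0,0,0],[0,0,0],0],
  ],
)

```text
t: 24.8
tcp_pos: [0.5515, -0.0658, 0.1852]
eef_rot: [3.112, 0.425, 0.005]
ft_force: [3.3, -0.1, 2.1]
finger_gap: 0.0003
grip_force: 1.5
```

```bash
python3 w.py w7|head -8;python3 idx.py 3.0 s7
```

```text
24.8 [ 0.5515 -0.0658  0.1852] [-0.2441  0.2486  1.5616  0.0001  1.3281  1.0553] [ 3.297  -0.1385  2.0595] 0.0002847674912771432
[[ 0.9634  0.268   0.0033]
 [ 0.268  -0.9634 -0.0007]
 [ 0.003   0.0016 -1.    ]]
wheel_top [397.3  18.6] 0.87 [0.4804 0.0491 0.233 ] depth [0.5394 0.0067 0.2955]
disc z 0.23986826820086612
circle ((0.5307625532150269, 0.02993367798626423), 0.026644177734851837) [0.5341 0.0299]
wrist visible 0.11 [(255, 182), (291, 182), (288, 184), (264, 187), (285, 187)]
top visible 0.91 [(342, 6), (345, 6), (348, 50), (351, 82), (339, 92)]
25.05 [ 0.55087934 -0.06533354  0.18393043] [2.67986473 0.51869101 2.34082966]
```

View pics/s7_wrist.png

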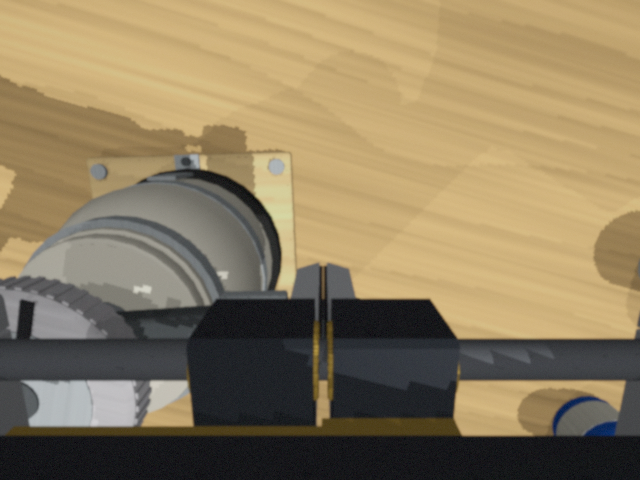

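Contact is on the tail's +x edge at about 3.5 N and the bar is moving back. A little further.

Request:
send_rows(
  motion=[
    [[0,0,0],[-0.4,0,0],0],
    [[0,0,0],[-0.2,0,0],0],
    [[0,0,0],[0,0,0],0],
    [[0,0,0],[0,0,0],0],
  ],
)

```text
t: 25.55
tcp_pos: [0.5442, -0.0672, 0.1836]
eef_rot: [-3.113, -0.425, 0.002]
ft_force: [1.9, -1.2, 0.0]
finger_gap: 0.0005
grip_force: 0.9
```

Request:
send_rows(
  motion=[
    [[0,0,0],[-0.2,0,0],0],
    [[0,0,0],[0,0,0],0],
    [[0,0,0],[0,0,0],0],
  ],
)

```text
t: 25.85
tcp_pos: [0.5426, -0.0676, 0.1836]
eef_rot: [-3.113, -0.425, 0.001]
ft_force: [2.7, -1.1, -0.6]
finger_gap: 0.0005
grip_force: 1.1
```

Request:
send_rows(
  motion=[
    [[0,0,0],[1.5,0,0],0],
    [[0,0,0],[0,0,-4.5],0],
    [[0,0,0],[0,0,-4.5],0],
    [[0,0,0],[-4.2,0,0],0],
    [[0,0,0],[-4.2,0,0],0],
    [[0,0,0],[-3.0,-1.5,0],0],
    [[0,0,0],[0,0,0],0],
  ],
)

```text
t: 26.55
tcp_pos: [0.4392, -0.0782, 0.2741]
eef_rot: [-3.111, -0.424, 0.006]
ft_force: [0.6, 0.4, -0.0]
finger_gap: 0.0006
grip_force: 0.0
```

```bash
python3 w.py w8;python3 idx.py 3.0 s8
```

```text
26.55 [ 0.4392 -0.0782  0.2741] [-0.3327  0.0418  1.596   0.0004  1.5082  0.9673] [ 0.6497  0.3959 -0.0338] 0.0005826965231922389
[[ 0.9636  0.2675 -0.004 ]
 [ 0.2675 -0.9636  0.0018]
 [-0.0034 -0.0028 -1.    ]]
wheel_top [129.7 137.9] 0.68 [0.4858 0.0459 0.233 ] depth [0.4867 0.0417 0.2421]
bar_end [122.6 385.6] 0.78 [ 0.5308 -0.0965  0.207 ] depth [ 0.5505 -0.1249 -0.001 ]
bar_pivot [134.6  37.6] 0.83 [0.4629 0.1207 0.207 ] depth [0.4642 0.1153 0.2147]
disc z 0.2407630005851107
circle ((0.4866553246974945, 0.039636850357055664), 0.04795115441083908) [0.4876 0.037 ]
wrist visible 1.00 [(342, 36), (339, 36), (336, 108), (345, 108), (81, 132)]
top visible 1.00 [(339, 29), (342, 85), (345, 85), (336, 90), (81, 96)]
26.8 [ 0.444549   -0.0795957   0.27356227] [-0.36694157 -0.01450669 -0.17284614]
```

View pics/s8_wrist.png

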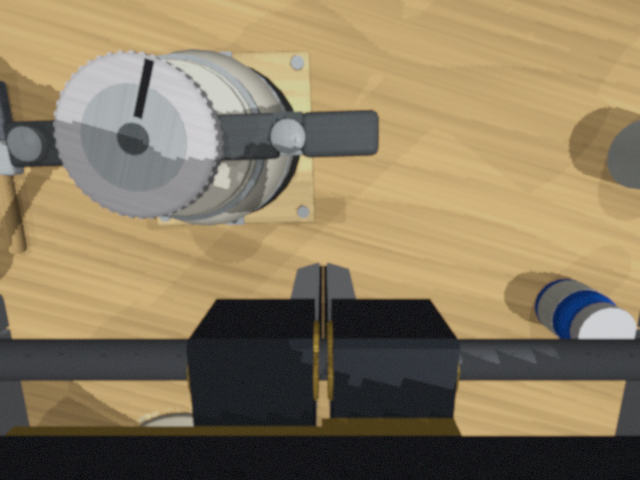

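The bar is latched again, with the stud inside the slot at (288,135). The index is about -15°, so the disc stands near 18.55 rad, within the band. I'm going to the -x side of the tail to push it open, turning the tool with the bar.

Request:
send_rows(
  motion=[
    [[0,0,0],[3.6,1.5,0],0],
    [[0,0,0],[0,0,4.5],0],
    [[0,0,0],[0,0,4.5],0],
    [[0,0,0],[0.8,0,0],0],
    [[0,0,0],[0,0,0],0],
    [[0,0,-4],[1.4,0.2,0],0],
    [[0,0,-4],[1.4,0.2,0],0],
    [[0,0,-4],[1.4,0.2,0],0],
    [[0,0,-4],[1.4,0.2,0],0],
    [[0,0,-4],[1.4,0.2,0],0],
  ],
)

```text
t: 27.9
tcp_pos: [0.5589, -0.0638, 0.187]
eef_rot: [2.989, 0.963, 0.002]
ft_force: [-3.8, 0.3, -0.2]
finger_gap: 0.0005
grip_force: 1.5
```

Run:
```python
from h import *
from scipy.spatial.transform import Rotation as Ro
s=arm.read_state();R=Ro.from_rotvec(s["eef_rot"]).as_matrix();print(s["tcp_pos"],s["ft_force"],s["joint_positions"])
# in bar frame estimate: tool frame coords relative to pivot
print("rel pivot in tool axes mm",(R.T@(s["tcp_pos"]-[.4595,.1225,.2]))*1e3)
arm.snapshot("side")
for n in("bar_end","wheel_top"):
    for q in arm.place_of("side",n)[:1]: print(n,q["p"],atz("side",q["at"],.207 if n=="bar_end" else .242))
```

```text
[ 0.55891003 -0.06375942  0.18703667] [-3.83324979  0.29338061 -0.17593418] [-2.36835601e-01  2.59349240e-01  1.54184853e+00 -6.20918035e-04
  1.33890406e+00  7.10422170e-01]
rel pivot in tool axes mm [-28.0927342  209.23129216  13.26785735]
bar_end 0.8 [ 0.5877619  -0.06655421  0.207     ]
wheel_top 0.82 [0.50030125 0.040973   0.242     ]
```

Request:
send_rows(
  motion=[
    [[0,0,-4],[1.45,0.2,0],0],
    [[0,0,-4],[1.45,0.2,0],0],
    [[0,0,-4],[1.45,0.2,0],0],
    [[0,0,-4],[1.45,0.2,0],0],
    [[0,0,-4],[1.45,0.2,0],0],
    [[0,0,-4],[1.45,0.2,0],0],
    [[0,0,-4],[1.45,0.2,0],0],
    [[0,0,-4],[1.45,0.2,0],0],
    [[0,0,-4],[1.45,0.2,0],0],
    [[0,0,-4],[1.45,0.2,0],0],
  ],
)

```text
t: 29.05
tcp_pos: [0.6578, 0.0378, 0.1858]
eef_rot: [2.481, 1.924, -0.002]
ft_force: [-2.5, -2.0, 0.2]
finger_gap: 0.0004
grip_force: 1.5
```

```bash
cat > b.py <<'E'
from h import *
from scipy.spatial.transform import Rotation as Ro
s=arm.read_state();R=Ro.from_rotvec(s["eef_rot"]).as_matrix();print(s["t"],s["tcp_pos"],s["ft_force"],s["joint_positions"])
print("rel pivot in tool axes mm",(R.T@(s["tcp_pos"]-[.4595,.1225,.2]))*1e3)
for c in("side","top"):
  arm.snapshot(c)
  for n in("bar_end","wheel_top","lid"):
    for q in arm.place_of(c,n)[:1]:
        P=atz(c,q["at"],{"bar_end":.207,"wheel_top":.242,"lid":.168}[n]); a=np.arctan2(P[1]-.1225,P[0]-.4595); print(c,n,round(q["p"],2),P,"open",round(a+1.27,2))
E
python3 b.py
```

```text
29.05 [0.65776805 0.03781013 0.18576532] [-2.50439941 -1.97421849  0.24867064] [-0.04660879  0.40624377  1.32291106 -0.00247078  1.41205964  0.20500995]
rel pivot in tool axes mm [-32.70976518 213.08493125  14.49498377]
side bar_end 0.89 [0.67849506 0.04913211 0.207     ] open 0.95
side wheel_top 0.74 [0.5326207  0.08996752 0.242     ] open 0.85
side lid 0.61 [0.48321831 0.05026902 0.168     ] open 0.02
top wheel_top 0.57 [0.54209084 0.10506256 0.242     ] open 1.06
```

Request:
send_rows(
  motion=[
    [[0,0,-4],[1.5,0.15,0],0],
    [[0,0,-4],[1.5,0.15,0],0],
    [[0,0,-4],[1.5,0.15,0],0],
    [[0,0,-4],[1.5,0.15,0],0],
    [[0,0,-4],[1.5,0.15,0],0],
    [[0,0,-4],[1.5,0.15,0],0],
    [[0,0,-4],[1.5,0.15,0],0],
    [[0,0,-4],[1.5,0.15,0],0],
    [[0,0,0],[0,0,0],0],
    [[0,0,0],[0,0,0],0],
  ],
)

```text
t: 30.45
tcp_pos: [0.6703, 0.1572, 0.1839]
eef_rot: [-1.858, -2.532, 0.001]
ft_force: [0.6, -0.2, -0.2]
finger_gap: 0.0002
grip_force: 0.0
```

```bash
python3 b.py
```

```text
30.45 [0.67034653 0.15717607 0.18387511] [ 0.55530778 -0.15486645 -0.16249182] [ 1.29239852e-01  4.53517064e-01  1.24985625e+00  1.76868480e-04
  1.43895777e+00 -1.75644944e-01]
rel pivot in tool axes mm [-30.21564855 211.54366566  15.96845739]
side bar_end 0.95 [0.67339399 0.18208661 0.207     ] open 1.54
side wheel_top 0.92 [0.53747552 0.15847915 0.242     ] open 1.7
side lid 0.57 [0.47993257 0.0512323  0.168     ] open -0.02
top bar_end 0.37 [0.48225863 0.04901747 0.207     ] open -0.0
top wheel_top 0.39 [0.53630713 0.14959803 0.242     ] open 1.61
top lid 0.7 [0.49181148 0.0496457  0.168     ] open 0.12
```

The bar is about 1.55 rad open. Backing off for a final look.

Request:
send_rows(
  motion=[
    [[0,0,0],[-3,0,0],0],
    [[0,0,0],[-2,0,-4],0],
    [[0,0,0],[0,0,-5],0],
    [[0,0,0],[-4,0,-2],0],
    [[0,0,0],[-4,0,0],0],
    [[0,0,0],[-4,0,0],0],
    [[0,0,0],[0,0,0],0],
    [[0,0,0],[0,0,0],0],
  ],
)

```text
t: 31.65
tcp_pos: [0.722, -0.0054, 0.2933]
eef_rot: [-1.858, -2.532, -0.0]
ft_force: [-0.6, 1.0, 0.2]
finger_gap: 0.0001
grip_force: 0.0
```

```bash
python3 b.py
python3 - <<'E'
from h import *
p,d=arm.snapshot("wrist"); q,_=arm.snapshot("side")
q=cv2.resize(q[130:330,200:440],(480,400)); p=cv2.resize(p,(533,400))[:, :320] if 0 else cv2.resize(p,(320,240))
o=np.zeros((400,800,3),np.uint8); o[:,:480]=q; o[:240,480:]=p; cv2.imwrite("pics/end.png",o[:,:,::-1])
E
```

```text
31.65 [ 0.72197319 -0.00541558  0.29327437] [-0.64636528  0.96140427  0.19453874] [-1.04282336e-01  4.85182666e-01  9.36374971e-01  9.18845581e-04
  1.72117076e+00 -4.08665553e-01]
rel pivot in tool axes mm [-200.608981    211.97972177  -93.67665029]
side bar_end 0.9 [0.67577512 0.18192617 0.207     ] open 1.54
side wheel_top 0.88 [0.53871613 0.16263738 0.242     ] open 1.74
side lid 0.69 [0.47868493 0.06239126 0.168     ] open 0.01
top bar_end 0.82 [0.6734206  0.19334976 0.207     ] open 1.59
top wheel_top 0.71 [ 0.55435386 -0.35171141  0.242     ] open -0.1
```

View pics/end.png

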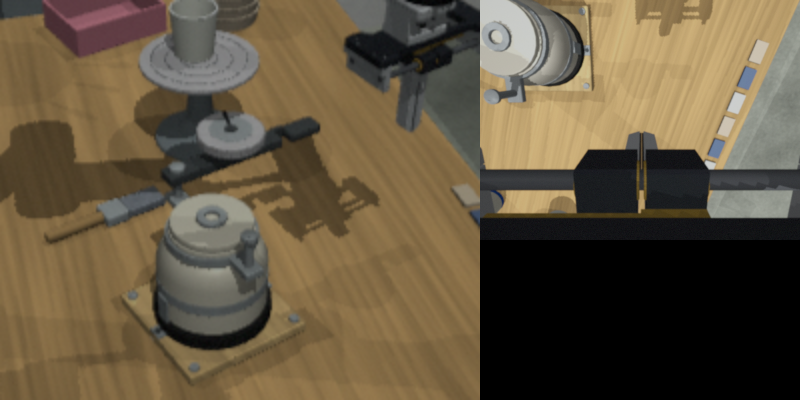

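The side view shows the bar and disc swung clear, with the index at about (227,119) as expected. The lid lies on the jar at (212,215), and the cup and brush haven't moved. Handing in.

```bash
python3 -c "
from workcell import arm
print(arm.close_job())"
```

```text
the job is handed in; nothing more can be done
None
```

I handed the job in at about 32 s; by my camera measurements the disc is about 2.95 turns (18.5 rad) unscrewed and the bar about 1.55 rad open. The lid is on the jar, the cup and brush look undisturbed, and I never worked near the mug or tub. The bar crept about 0.09 rad off its latch while I rolled the disc, so I nudged it back before swinging it open, and the hand-in returned no verdict.

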